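Slide the button tray home under the counter unit

ROBOT

A 6-joint arm with a two-finger parallel gripper is mounted at the origin on the work surface. World frame = base frame: x ahead of the robot, y to its left, z up, the work surface at z = 0. Lengths are in m, angles in rad, forces in N, time in s.
With the tool pointing down it reaches from about 0.35 to 0.95 m from the base axis. Payload 17.4 kg.
Tool frame: the origin (TCP) lies at the very end of the fingers, on their centre line; the grasp point (between the pads) lies 19 mm behind it; z points along the fingers, y is the line along which they close (so a half turn about z gives the same grasp; the last joint's range is limited). The gripper opens to 93 mm and grips with 3 to 60 N. Pads are 15 mm wide; open, the fingers measure 128 mm over their backs; the gripper's body (75 mm by 188 mm) begins 65 mm behind the grasp point.
Start: joints at [-1.207, 0.116, 1.442, -0, 1.584, -0.038], TCP at [0.264, -0.621, 0.219] pointing down, gripper open.
Joint ranges: [-2.83, 2.83], [-0.83, 2.19], [0.07, 2.5], [-1.14, 4.28], [0.01, 3], [-2.97, 2.97]. Speed limits (rad/s): [1.89, 1.89, 2.22, 3.14, 3.14, 3.14].

INTERFACE

Orientations are given as a unit quaternion [x, y, z, w].
In Python, from rig import env, cams gives the robot as it stands.
- The arm moves only by the tool servo_tool, never from a script. Its argument "plan" is one flat list of numbers, 5 for each row, row after row: the opening, from 0 (shut) to 1 (fully open), then the shift along the tool's x, y, z in m, then the turn about the tool's z in degrees. A call has 1 to 8 rows; each row shifts and turns the commanded pose from where the row before left it, along the tool's axes as they then stand; what a row does not reach is not made up. A row lasts 1/12 s, in which the tool goes at most 41.7 mm and 7.16 degrees, less where a joint would pass 70% of its speed; a pose out of reach is approached as far as the arm can. A call with a gripper value outside its range is refused whole. The fingers move at their own pace and stop on an object; "grip_force" is the grip in N (left out, the last holds). Time passes only in rows, so rows that do not move let the fingers close. It gives the time, the measured TCP pose, the force, the opening and the grip force at its end, in the units of the state.
- env.get_state(): the state, without advancing time (a new reading comes with each control period).
- cams.read_camera(name): name is "scene" or "top" or "wrist"; returns a dict with "color" (420x560x3 uint8, red, green, blue), "range_z" (420x560 float32, m along the optical axis (not along the pixel's ray), 0 where there is no reading), "fx", "fy", "cx", "cy" (pixels), "camera_from_world" (4x4, takes a point from world to camera coordinates). Camera axes: x right, y down, z forward; pixel columns grow to the right and rows downward; lengths in m; the calibration is good to about 2 mm. A picture is of the moment at which its call begins.
- env.hand_in(): hands the job in; it is judged then, once.
The state is a dict: "t": time; "qpos": joint angles; "joint_vel": joint speeds; "joint_efforts": joint torques, N m; "position": TCP position; "tool_rot": TCP orientation; "ft_force": force on the tool from outside, world axes, zero at the start; "ft_torque": the same for the moment, N m; "opening": opening from 0.0 (shut) to 1.0 (fully open); "gripper_force": force on a finger pad.
Only numpy, scipy, OpenCV 4.12 (cv2) and the standard library are available. Lean on these libraries where they do the work, as an engineer would, in place of code of your own. Each camera call takes 0.05 s, during which the arm holds its last target. There are 200 camera calls.

TASK

The button tray left on top of the counter unit belongs in the empty bay under its drawer. Push the half-open drawer fully shut, lift the tray down by its handle and set it on the counter in front of the bay, then take it by the pull on its front and slide it squarely under until it stops against the batten. Keep the tray level with every button in it, do not knock the board over the bay with tray or gripper, and leave the other things where they are.

Things in the scene. Friction and masses are not known exactly. Their poses are not given: they have to be found in the camera images.
- unit: Fixed light-wood counter-top unit, 180 deep (x) x 380 wide (y) x 154 mm high. Origin: centre of its underside; front looks along its own -x (to the robot), front edges at x = -90; +y is its left seen from the robot. 16 mm side panels and a 16 mm middle divider. From below: two bays (z 0 to 72), shelf board (72 to 84), drawer level (84 to 140), deck (140 to 154).
- shelf_board: The 12 mm thick board of the unit that roofs both bays and carries the drawer, reaching to the unit's front edge (180 x 348 mm); origin at its centre, its underside 72 mm above the counter.
- bay_mouth (a point): Middle of the mouth of the empty left bay, on the counter at the unit's front edge (unit x = -90, y = +91, z = 0); axes as the unit's, +x leads in. Each bay is 166 wide, 72 high, open front and back, its floor the counter; a batten 18 high with its face at unit x = +23 (113 past the mouth) is the stop. The right bay (y = -91) holds the polish tin.
- drawer (a joint): Opening of the shallow drawer in m: 0 shut (white front flush with the unit's front edge), starts half open at 0.06 to 0.09, end of travel 0.12. Slides along the unit's -x with about 1.5 N friction and 8 N per m/s damping; no catch, stays where it is left. Open, it hangs over the counter in front of both bays.
- drawer_face (a point): Centre of the outside of the white drawer front (moves with the drawer; 340 wide, upright, from 24 mm below to 24 mm above this point, which is 112 mm above the counter); axes as the unit's. A finger scoop 90 wide, 15 deep is cut into the middle of its top edge; elsewhere the face is flat.
- tray: The clear acrylic button tray taken as a whole (about 0.32 kg): its pose is given at the centre of its underside, axes as for tray_center.
- tray_center (a point): Centre of the clear acrylic button tray, 28 mm above its underside: 110 (x) x 130 (y), walls 30 high, 4 thick, floor 4; 6 mm partition (24 high) along the middle under the handle; 56 high over the handle. Front = its own -x side, with the pull. Starts on the unit's deck (underside at 154 mm), turned up to 0.3 rad from the unit, over its middle or right half.
- tray_handle (a point): Centre of the tray's aluminium carrying handle: a level bar along the tray's x, 92 long, 10 wide (y), 14 high, 49 mm above the tray's underside, carried on two 10 mm posts at x = +-41 mm; free below between the posts down to the partition.
- tray_pull (a point): Grip point on the aluminium pull that stands straight out from the tray's front wall: a bar 54 long (tray x from -55 to -109), 12 wide (y), 16 high, middle 24 mm above the tray's underside; this point is at x = -95, y = 0.
- button0_center (a point): Centre of a loose brass coat button, 30 mm across, 6 thick, lying in the tray.
- button1_center (a point): Centre of a loose dark wood coat button, 30 mm across, 6 thick, lying in the tray.
- button2_center (a point): Centre of a loose white plastic coat button, 30 mm across, 6 thick, lying in the tray.
- button3_center (a point): Centre of a loose steel coat button, 30 mm across, 6 thick, lying in the tray.
- spray_bottle_center (a point): Bystander: aluminium spray bottle, 60 mm across, 186 high, upright on the counter right of the unit; centre half-way up.
- dryer_ball_center (a point): Bystander: green nubbed silicone dryer ball, 66 mm across, on the counter; its centre.
- belt_buckle_center (a point): Bystander: steel belt buckle, 64 x 86 x 8 mm, flat on the counter; its centre.
- polish_tin_center (a point): Bystander: round flat shoe-polish tin, 94 mm across, 33 high, in the unit's other bay (right); its centre.

How it is judged:
By the outcome, as a careful person would: the job done as asked, in the order asked, and still so for the second after the job is handed in, with the robot touching nothing.
It also fails if it takes over 61 s, if anything falls off the work surface, if the arm or the gripper's body presses on something with over 40 N, if the wrist force passes 120 N, or if a joint passes its speed limit or range.

## Working session

There is one attempt and no reset: what is moved stays moved. The work goes in short steps, Python scripts to look and compute and a tool call to move; the robot and the scene stay as the last step left them, time stands still between calls to the robot, and variables do not carry over. Pictures are saved under pics/ and viewed, at most 10 in all, crops included, and the job is handed in when it is done.

Besides the shell and the picture viewer there is one more tool, called after ">>>" as name(argument=value, ...), one argument or row to a line, values as JSON. servo_tool: Moves the arm, as the interface text tells. Its arguments: {"type":"object","properties":{"plan":{"type":"array","items":{"type":"number"}},"grip_force":{"type":"number"}},"required":["plan"]}

```bash
ls; mkdir -p pics
cat > h.py <<'E'
import numpy as np, cv2
from rig import env, cams
def cap(n):
    d=cams.read_camera(n); d['T']=np.linalg.inv(d['camera_from_world']); return d
def pts(d):
    z=d['range_z']; v,u=np.indices(z.shape)
    P=np.stack([(u-d['cx'])/d['fx']*z,(v-d['cy'])/d['fy']*z,z],-1)
    return P@d['T'][:3,:3].T+d['T'][:3,3]
def ray(d,u,v,h):
    r=d['T'][:3,:3]@np.array([(u-d['cx'])/d['fx'],(v-d['cy'])/d['fy'],1]); o=d['T'][:3,3]
    return o+r*(h-o[2])/r[2]
def save(d,f): cv2.imwrite(f,d['color'][...,::-1])
E
python3 - <<'E'
from h import *
for n in('top','scene'):
    d=cap(n); save(d,f'pics/{n}0.png'); np.savez(f'{n}0.npz',**d); print(n,d['T'].round(3).tolist(),d['fx'])
print(env.get_state())
E
```

```text
pics
top [[-0.028, -0.986, 0.165, 0.328], [-1.0, 0.028, -0.001, -0.004], [-0.003, -0.165, -0.986, 1.433], [0.0, 0.0, 0.0, 1.0]] 540.8764654355163
scene [[-0.806, 0.472, -0.359, 1.09], [0.592, 0.631, -0.501, 0.704], [-0.01, -0.616, -0.788, 1.288], [0.0, 0.0, 0.0, 1.0]] 534.6734726986958
{'t': 0.1, 'qpos': array([-1.20675991e+00,  1.16439224e-01,  1.44218904e+00,  2.87572037e-06,
        1.58401643e+00, -3.78306925e-02]), 'joint_vel': array([-0.00038114, -0.00132169, -0.00099291, -0.0011309 , -0.00020563,
       -0.00141981]), 'joint_efforts': array([ 8.60553737e-04, -7.22892880e+01, -6.23867083e+01,  7.80124194e-02,
        2.27019290e-02, -6.06514868e-05]), 'position': array([ 0.26392522, -0.62106227,  0.21798405]), 'tool_rot': array([ 9.79880543e-01,  1.99584181e-01, -8.39969024e-05, -5.19272756e-04]), 'ft_force': array([-1.11272866, -0.64109388,  0.95163872]), 'ft_torque': array([-0.00308844,  0.03652629, -0.00103056]), 'gripper_force': 0.0, 'opening': 1.0017519417814305}
```

View pics/top0.png

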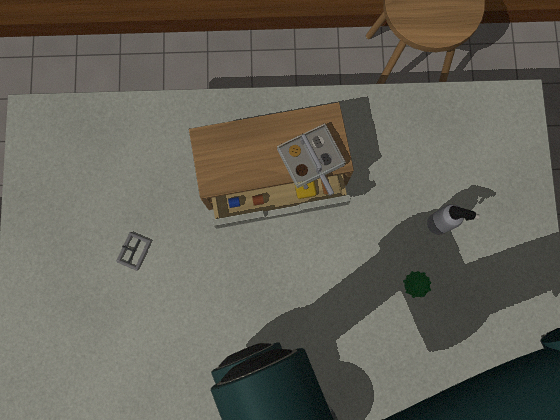

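View pics/scene0.png

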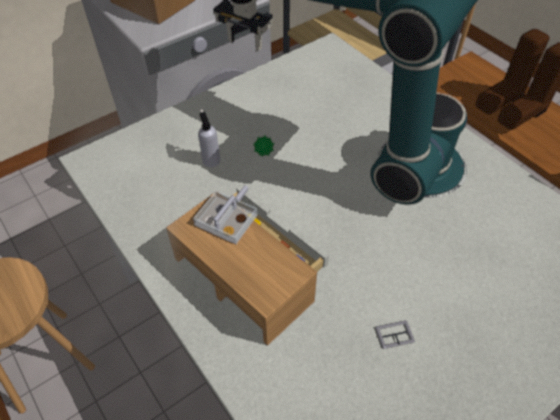

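```bash
cat >> h.py <<'E'
def rect(P):
    r=cv2.minAreaRect((P*1000).astype(np.float32)); return np.array(r[0]).round(1),np.array(r[1]).round(1),round(r[2],2),cv2.boxPoints(r).round(0).tolist()
E
python3 - <<'E'
from h import *
d=dict(np.load('top0.npz')); P=pts(d); hsv=cv2.cvtColor(d['color'],cv2.COLOR_RGB2HSV)
z=P[...,2]; v,u=np.indices(z.shape); box=(u>180)&(u<370)&(v>90)&(v<235)
m=box&(abs(z-.154)<.005)&(hsv[...,1]>70); 
m=cv2.morphologyEx(m.astype(np.uint8),cv2.MORPH_OPEN,np.ones((3,3)))>0
print('deck',m.sum(),np.median(z[m]),rect(P[m][:,:2]))
t=box&(z>.168)&(z<.195); print('tray',t.sum(),rect(P[t][:,:2]))
t=box&(z>.198); print('handle',t.sum(),z[t].max(),rect(P[t][:,:2]))
t=box&(z>.125)&(z<.142)&(v>190); print('front',rect(P[t][:,:2]))
for n in ['deck']:
  q=P[m][:,:2]; 
  # back edge: per column topmost
  C=[P[np.where(m[:,c])[0][0],c,:2] for c in range(200,336,3)]
  C=np.array(C); k=np.polyfit(C[:,1],C[:,0],1); print('back edge x=',k,np.std(C[:,0]-np.polyval(k,C[:,1])))
  C=np.array([P[np.where(m[r])[0][0],r*0+np.where(m[r])[0][0],:2] for r in range(135,190,3)]);k=np.polyfit(C[:,0],C[:,1],1); print('left edge y=',k)
c=d['color'][90:235,180:370,::-1]; cv2.imwrite('pics/crop.png',cv2.resize(c,None,fx=4,fy=4,interpolation=2))
for nm,lo,hi in (('ball',(40,80,20),(90,255,255)),):
  g=cv2.inRange(hsv,lo,hi)>0; g&=(v>240)&(u>380); print(nm,np.median(P[g],0))
print('buckle',ray(d,135,250,0),'spray',ray(d,455,215,.186))
E
```

```text
deck 7448 0.15359414272516536 (array([716.8,  14.8]), array([181.4, 379.9]), 8.76, [[598.0, 189.0], [656.0, -187.0], [835.0, -159.0], [777.0, 216.0]])
tray 746 (array([669. , -93.2]), array([164.6, 130.7]), 24.49, [[567.0, -68.0], [621.0, -187.0], [771.0, -119.0], [717.0, 0.0]])
handle 287 1.4330739041347371 (array([528.2, -59. ]), array([ 52.9, 412.9]), 81.87, [[320.0, -56.0], [729.0, -114.0], [736.0, -62.0], [328.0, -4.0]])
front (array([593.1,   4.6]), array([ 70.8, 357.8]), 8.77, [[531.0, 176.0], [585.0, -178.0], [655.0, -167.0], [601.0, 187.0]])
back edge x= [-0.15396464  0.80709462] 0.0032251099486767187
left edge y= [ 0.94333799 -0.38070022]
ball [ 0.19529916 -0.34517577  0.59028817]
buckle [0.49604323 0.38435479 0.        ] spray [ 0.53497878 -0.4133245   0.186     ]
```

View pics/crop.png

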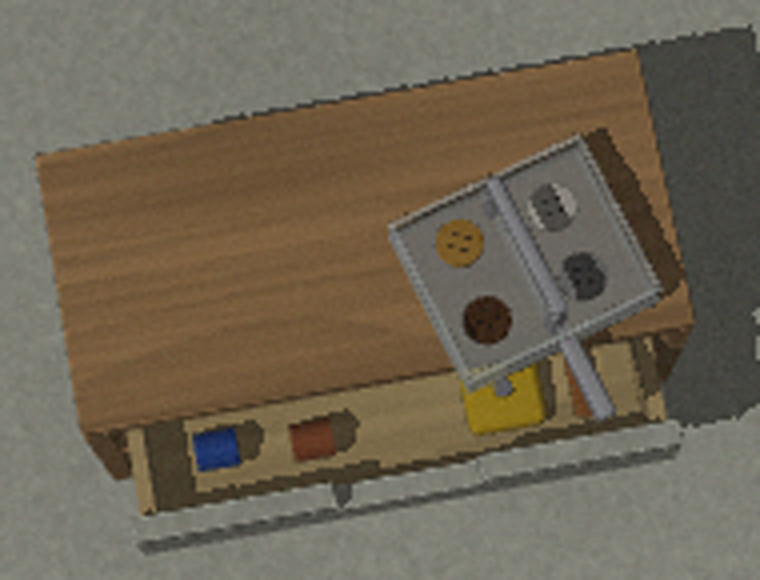

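>>> servo_tool(
  plan=[0,0,0,0,7.1,0,0,0,0,7.1,0,0.018,-0.034,0,0,0,0.018,-0.034,0,0,0,0.018,-0.034,0,0,0,0.018,-0.034,0,0,0,0.018,-0.034,0,0,0,0.018,-0.034,0,0],
  grip_force=20,
)

```text
t: 0.77
position: [0.3395, -0.4013, 0.2183]
tool_rot: [0.997, 0.077, -0.0, -0.0]
ft_force: [1.1, -0.4, 0.8]
opening: 0.473
gripper_force: 0.0
```

>>> servo_tool(
  plan=[0,0.018,-0.034,0,0,0,0.018,-0.034,0,0,0,0.018,-0.034,0,0,0,0.018,-0.034,0,0,0,0.018,-0.034,0,0,0,0.018,-0.034,0,0,0,0.018,-0.034,0,0,0,0.018,-0.034,0,0],
)

```text
t: 1.43
position: [0.44, -0.1104, 0.2186]
tool_rot: [0.997, 0.077, 0.0, 0.0]
ft_force: [1.1, -0.1, -0.4]
opening: 0.003
gripper_force: 0.0
```

>>> servo_tool(
  plan=[0,0.018,-0.034,0,0,0,0.018,-0.034,0,0,0,0.018,-0.034,0,0,0,0.018,-0.034,0,0,0,0,0,0.028,0,0,0,0,0.028,0,0,0,0,0.028,0,0,0,0,0.028,0],
)

```text
t: 2.1
position: [0.49, 0.0336, 0.1052]
tool_rot: [0.997, 0.077, -0.0, -0.0]
ft_force: [0.1, 0.2, 0.5]
opening: 0.008
gripper_force: 0.0
```

```bash
cat >> h.py <<'E'
from scipy.spatial.transform import Rotation as R
C=np.array([.7168,.0148]); A=np.deg2rad(8.76); UX=np.array([np.cos(A),np.sin(A)]); UY=np.array([-np.sin(A),np.cos(A)])
def U(p): q=np.asarray(p)[:2]-C; return (q@UX*1000).round(1),(q@UY*1000).round(1)
def st():
    s=env.get_state(); X=R.from_quat(s['tool_rot']).as_matrix(); print('t',round(s['t'],2),'U',U(s['position']),'z',s['position'][2].round(4),'yaw',np.rad2deg(np.arctan2(X[1,0],X[0,0])).round(2),'F',s['ft_force'].round(1),'op',round(s['opening'],3),'gf',s['gripper_force']); return s
E
python3 - <<'E'
from h import *
st()
E
```

```text
t 2.1 U (np.float64(-221.3), np.float64(53.1)) z 0.1052 yaw 8.87 F [0.1 0.2 0.5] op 0.008 gf 0.0
```

>>> servo_tool(
  plan=[0,0.018,0,0,0,0,0.018,0,0,0,0,0.014,0,0,0,0,0.012,0,0,0,0,0.012,0,0,0,0,0.012,0,0,0,0,0.012,0,0,0,0,0.01,0,0,0],
)

```text
t: 2.77
position: [0.5973, 0.0498, 0.106]
tool_rot: [0.997, 0.077, -0.001, 0.0]
ft_force: [-2.6, 0.2, 0.3]
opening: 0.008
gripper_force: 1.2
```

>>> servo_tool(
  plan=[0,0.006,0,0,0,0,0.004,0,0,0,0,0.002,0,0,0,0,0,0,0,0],
)

```text
t: 3.1
position: [0.609, 0.0517, 0.1066]
tool_rot: [0.997, 0.077, 0.0, -0.0]
ft_force: [-0.5, -0.7, 0.4]
opening: 0.009
gripper_force: 0.0
```

Run:
```python
from h import *
st()
```

```text
t 3.1 U (np.float64(-101.0), np.float64(52.8)) z 0.1066 yaw 8.82 F [-0.5 -0.7  0.4] op 0.009 gf 0.0
```

Creep on until the force shows the stop.

>>> servo_tool(
  plan=[0,0.001,0,0,0,0,0.001,0,0,0,0,0.001,0,0,0],
)

```text
t: 3.35
position: [0.6116, 0.052, 0.1067]
tool_rot: [0.997, 0.077, -0.0, 0.0]
ft_force: [-1.9, -0.1, -0.2]
opening: 0.005
gripper_force: 0.8
```

>>> servo_tool(
  plan=[0,0.001,0,0,0,0,0.001,0,0,0],
)

```text
t: 3.52
position: [0.6128, 0.0522, 0.1068]
tool_rot: [0.997, 0.077, -0.001, 0.0]
ft_force: [-23.2, -3.3, 8.8]
opening: 0.008
gripper_force: 12.0
```

>>> servo_tool(
  plan=[0,0.001,0,0,0,0,0.001,0,0,0],
)

```text
t: 3.68
position: [0.6127, 0.0522, 0.1068]
tool_rot: [0.997, 0.077, -0.004, 0.0]
ft_force: [-49.5, -5.8, 21.4]
opening: 0.003
gripper_force: 24.6
```

>>> servo_tool(
  plan=[0,-0.015,0,0,0,0,-0.02,0,0,0,0,0,0,-0.04,0,0,0,0,-0.04,0,0,0,0,-0.04,0,0,0,0,-0.04,0,0.4,0.018,0.036,-0.005,0,0.4,0.018,0.036,-0.005,0],
)

```text
t: 4.35
position: [0.6287, -0.0181, 0.2809]
tool_rot: [0.997, 0.078, 0.003, 0.0]
ft_force: [1.5, -0.2, 0.0]
opening: 0.104
gripper_force: 0.0
```

>>> servo_tool(
  plan=[0.4,0.018,0.036,-0.005,0,0.4,0.018,0.036,-0.005,0,0.4,0,0,0,-7.1,0.4,0,0,0,-7.1,0.4,0,0,0,-1.5,0.4,0,0,0,0],
)

```text
t: 4.85
position: [0.6747, -0.0843, 0.2866]
tool_rot: [0.977, 0.213, 0.0, 0.0]
ft_force: [0.2, -1.0, 0.5]
opening: 0.396
gripper_force: 0.0
```

Run:
```python
from h import *
d=cap('wrist'); save(d,'pics/w1.png'); np.savez('w1.npz',**d); print(d['T'].round(3).tolist(),d['fx'])
st()
```

```text
[[0.416, -0.874, -0.253, 0.745], [-0.91, -0.4, -0.115, -0.052], [-0.001, 0.278, -0.961, 0.454], [0.0, 0.0, 0.0, 1.0]] 353.48983479209585
t 4.9 U (np.float64(-56.8), np.float64(-91.3)) z 0.2867 yaw 24.45 F [ 0.1 -0.1  0.2] op 0.399 gf 0.0
```

View pics/w1.png

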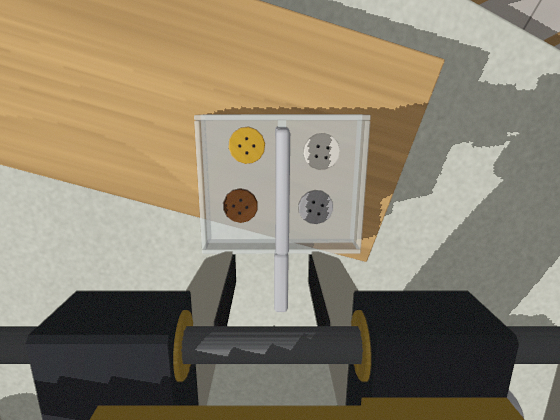

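Run:
```python
from h import *
d=dict(np.load('w1.npz')); p=env.get_state()['position']
a=ray(d,283,128,.208); b=ray(d,281,254,.208); print(a,b,np.linalg.norm(a-b))
for n,q in (('handle ends',(a,b)),('pull',(ray(d,280.5,258,.186),ray(d,280.5,309,.186)))):
  v=q[0]-q[1]; print(n,np.rad2deg(np.arctan2(v[1],v[0])),q[0],q[1])
yw=np.deg2rad(24.45); tx=np.array([np.cos(yw),np.sin(yw)]); ty=np.array([np.sin(yw),-np.cos(yw)])
for q in [(a+b)/2]+[ray(d,u,v,.184) for u,v in((194,115),(370,115),(361,249),(203,249))]:
  e=q[:2]-p[:2]; print('tool x,y',e@tx,e@ty)
```

```text
[ 0.73812274 -0.06367093  0.208     ] [ 0.65423778 -0.10125911  0.208     ] 0.09192147365467603
handle ends 24.136765118096395 [ 0.73812274 -0.06367093  0.208     ] [ 0.65423778 -0.10125911  0.208     ]
pull 24.95820444106301 [ 0.64269982 -0.10677283  0.186     ] [ 0.5998902  -0.12669727  0.186     ]
tool x,y 0.020335446725447542 0.007494751757501876
tool x,y 0.07435840499903237 -0.05712708763213745
tool x,y 0.07461247449921944 0.07236834964245425
tool x,y -0.031154180079803053 0.07338347511309962
tool x,y -0.03145627329725266 -0.05601577383162433
```

>>> servo_tool(
  plan=[0.4,0.0205,0.0078,0.02,0,0.4,0,0,0.035,0,0.4,0,0,0.03,0,0.4,0,0,0.016,0,0.4,0,0,0,0,0,0,0,0,0,0,0,0,0,0,0,0,0,0,0],
  grip_force=45,
)

```text
t: 5.57
position: [0.6969, -0.0826, 0.188]
tool_rot: [0.977, 0.212, 0.001, 0.001]
ft_force: [0.6, -0.7, 0.4]
opening: 0.237
gripper_force: 0.0
```

>>> servo_tool(
  plan=[0,0,0,0,0,0,0,0,0,0,0,0,0,0,0,0,0,0,0,0],
)

```text
t: 5.9
position: [0.6967, -0.0826, 0.187]
tool_rot: [0.977, 0.212, 0.001, 0.0]
ft_force: [-0.8, 0.1, 6.0]
opening: 0.105
gripper_force: 45.0
```

Run:
```python
from h import *
st()
```

```text
t 5.9 U (np.float64(-34.7), np.float64(-93.2)) z 0.187 yaw 24.52 F [-0.8  0.1  6. ] op 0.105 gf 45.001291036605835
```

>>> servo_tool(
  plan=[0,0,0,-0.003,0,0,0,0,-0.006,0,0,0,0,-0.01,0,0,0,0,-0.012,0,0,0,0,-0.012,0,0,0,0,-0.01,0,0,0,0,-0.005,0,0,0,0,-0.002,0],
)

```text
t: 6.57
position: [0.6966, -0.0826, 0.2474]
tool_rot: [0.977, 0.212, 0.001, 0.0]
ft_force: [0.4, 1.2, -4.2]
opening: 0.106
gripper_force: 45.0
```

>>> servo_tool(
  plan=[0,-0.004,0,0,0,0,-0.008,0,0,0,0,-0.012,0,0,0,0,-0.016,0,0,0,0,-0.02,0,0,0,0,-0.02,0,0,0,0,-0.02,0,0,0,0,-0.018,0,0,0],
)

```text
t: 7.23
position: [0.5868, -0.1322, 0.2451]
tool_rot: [0.977, 0.212, -0.0, -0.0]
ft_force: [0.1, -0.3, -3.6]
opening: 0.101
gripper_force: 45.0
```

>>> servo_tool(
  plan=[0,-0.014,0,0,0,0,-0.008,0,0,0,0,-0.004,0,0,2,0,0,0,0,3,0,0,0,0,4,0,0,0,0,3.8,0,0,0,0,2,0,0,0,0,1],
)

```text
t: 7.9
position: [0.5651, -0.1423, 0.2454]
tool_rot: [0.997, 0.075, -0.0, -0.0]
ft_force: [-0.3, -0.3, -4.1]
opening: 0.103
gripper_force: 45.0
```

Run:
```python
from h import *
st()
d=cap('wrist'); save(d,'pics/w2.png')
```

```text
t 7.9 U (np.float64(-173.9), np.float64(-132.2)) z 0.2454 yaw 8.61 F [-0.3 -0.3 -4.1] op 0.103 gf 44.998231530189514
```

View pics/w2.png

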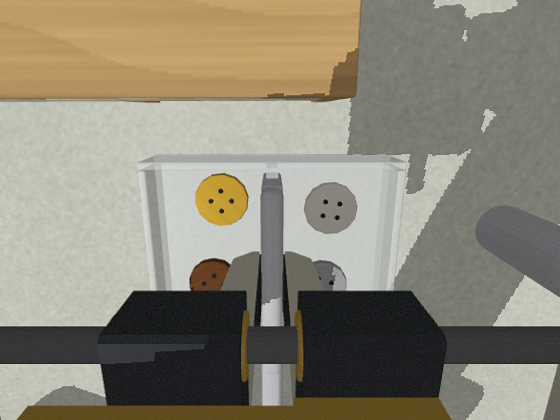

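>>> servo_tool(
  plan=[0,-0.001,-0.006,0,0,0,-0.001,-0.012,0,0,0,-0.001,-0.02,0,0,0,-0.001,-0.024,0,0,0,-0.001,-0.026,0,0,0,-0.001,-0.026,0,0,0,-0.001,-0.026,0,0,0,-0.001,-0.026,0,0],
)

```text
t: 8.62
position: [0.5313, 0.0226, 0.2458]
tool_rot: [0.997, 0.077, 0.0, -0.0]
ft_force: [1.5, -0.0, -4.6]
opening: 0.103
gripper_force: 45.0
```

>>> servo_tool(
  plan=[0,0,-0.024,0,0,0,0,-0.018,0,0,0,0,-0.01,0.004,0,0,0,-0.005,0.008,0,0,0,0,0.014,0,0,0,0,0.02,0,0,0,0,0.024,0,0,0,0,0.024,0],
)

```text
t: 9.28
position: [0.5233, 0.076, 0.1493]
tool_rot: [0.997, 0.076, -0.0, 0.0]
ft_force: [1.3, -0.2, -4.1]
opening: 0.105
gripper_force: 45.0
```

>>> servo_tool(
  plan=[0,0,0,0.024,0,0,0,0,0.022,0,0,0,0,0.018,0,0,0,0,0.014,0,0,0,0,0.01,0,0,0,0,0.006,0,0,0,0,0.003,0,0,0,0,0,0],
)

```text
t: 9.95
position: [0.5236, 0.0768, 0.0545]
tool_rot: [0.997, 0.076, -0.0, 0.0]
ft_force: [0.3, 0.6, -2.7]
opening: 0.105
gripper_force: 45.0
```

Run:
```python
from h import *
st()
```

```text
t 9.95 U (np.float64(-181.5), np.float64(90.7)) z 0.0545 yaw 8.71 F [ 0.3  0.6 -2.7] op 0.105 gf 44.99815106391907
```

>>> servo_tool(
  plan=[0,0,0,0.004,0,0,0,0,0.006,0,0,0,0,0.005,0,0,0,0,0.003,0,0,0,0,0.001,0,0,0,0,0.001,0],
)

```text
t: 10.45
position: [0.5236, 0.0769, 0.0345]
tool_rot: [0.997, 0.076, -0.0, 0.0]
ft_force: [0.9, 0.2, -4.1]
opening: 0.101
gripper_force: 45.0
```

>>> servo_tool(
  plan=[0,0,0,0.001,0,0,0,0,0,0],
)

```text
t: 10.62
position: [0.5236, 0.0769, 0.0336]
tool_rot: [0.997, 0.076, 0.0, -0.0]
ft_force: [0.1, 0.4, -4.5]
opening: 0.106
gripper_force: 45.0
```

>>> servo_tool(
  plan=[0,0,0,0.001,0,0,0,0,0,0],
)

```text
t: 10.78
position: [0.5238, 0.0769, 0.033]
tool_rot: [0.997, 0.076, 0.0, 0.0]
ft_force: [-1.0, 1.0, -0.4]
opening: 0.101
gripper_force: 45.0
```

>>> servo_tool(
  plan=[0,0,0,0.0005,0,0,0,0,0,0],
)

```text
t: 10.95
position: [0.5238, 0.0769, 0.033]
tool_rot: [0.997, 0.076, 0.0, 0.0]
ft_force: [-5.1, -0.5, 7.2]
opening: 0.103
gripper_force: 45.0
```

>>> servo_tool(
  plan=[0.35,0,0,0,0,0.35,0,0,0,0,0.35,0,0,0,0,0.35,0,0,0,0,0.35,0,0,-0.01,0,0.35,0,0,-0.03,0,0.35,0,0,-0.04,0,0.35,-0.02,0,-0.04,0],
  grip_force=20,
)

```text
t: 11.62
position: [0.5059, 0.0742, 0.1514]
tool_rot: [0.997, 0.076, -0.0, -0.0]
ft_force: [1.3, -0.2, 0.8]
opening: 0.352
gripper_force: 0.0
```

>>> servo_tool(
  plan=[0.35,-0.04,0,-0.03,0,0.35,-0.04,0,-0.01,0,0.35,0,0,0,0],
)

```text
t: 11.87
position: [0.4297, 0.0625, 0.1899]
tool_rot: [0.997, 0.076, 0.004, 0.0]
ft_force: [-0.2, 0.1, -0.2]
opening: 0.345
gripper_force: 0.0
```

Run:
```python
from h import *
st()
d=cap('wrist'); save(d,'pics/w3.png'); np.savez('w3.npz',**d)
```

```text
t 11.87 U (np.float64(-276.5), np.float64(90.9)) z 0.1899 yaw 8.73 F [-0.2  0.1 -0.2] op 0.345 gf 0.0
```

View pics/w3.png

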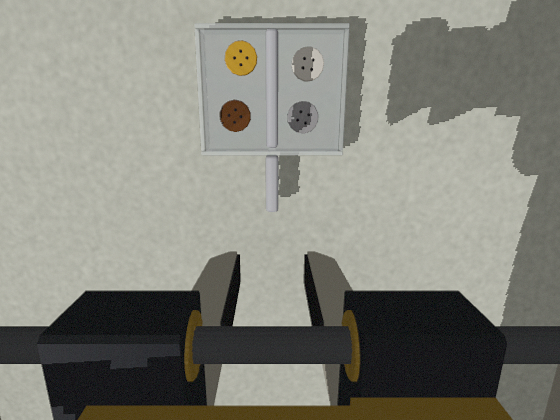

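Run:
```python
from h import *
d=dict(np.load('w3.npz'))
a=ray(d,271.5,157,.032); b=ray(d,271.5,211,.032); e=ray(d,196,27,.03); f=ray(d,348,26.5,.03)
v=a-b; print('pull',U(a),U(b),np.rad2deg(np.arctan2(v[1],v[0])))
v=e-f; print('back',U(e),U(f),np.rad2deg(np.arctan2(-v[0],v[1])))
# refine unit yaw from top, deck back/left corner points
```

```text
pull (np.float64(-238.6), np.float64(91.2)) (np.float64(-290.0), np.float64(91.2)) 8.69767254864062
back (np.float64(-130.3), np.float64(154.4)) (np.float64(-130.1), np.float64(26.9)) 8.871425437617287
```

>>> servo_tool(
  plan=[0.35,-0.0085,0,0.03,0,0.35,0,0,0.04,0,0.35,0,0,0.04,0,0.35,0,0,0.035,0,0.35,0,0,0.02,0,0.35,0,0,0.012,0,0.35,0,0,0.003,0,0.35,0,0,0,0],
  grip_force=30,
)

```text
t: 12.58
position: [0.4245, 0.0617, 0.0043]
tool_rot: [0.997, 0.076, -0.001, 0.0]
ft_force: [0.1, 0.2, 0.1]
opening: 0.353
gripper_force: 0.0
```

Run:
```python
from h import *
st()
```

```text
t 12.58 U (np.float64(-281.8), np.float64(90.9)) z 0.0043 yaw 8.72 F [0.1 0.2 0.1] op 0.353 gf 0.0
```

>>> servo_tool(
  plan=[0.35,-0.003,0,-0.003,0,0,0,0,0,0,0,0,0,0,0,0,0,0,0,0,0,0,0,0,0,0,0,0,0,0],
)

```text
t: 13.08
position: [0.4216, 0.0612, 0.008]
tool_rot: [0.997, 0.076, 0.0, 0.0]
ft_force: [-1.8, -0.6, 4.9]
opening: 0.128
gripper_force: 30.0
```

Run:
```python
from h import *
st()
```

```text
t 13.08 U (np.float64(-284.7), np.float64(90.8)) z 0.008 yaw 8.72 F [-1.8 -0.6  4.9] op 0.128 gf 30.00115156173706
```

>>> servo_tool(
  plan=[0,0.003,0,0,0,0,0.006,0,0,0,0,0.01,0,0,0,0,0.012,0,0,0,0,0.012,0,0,0,0,0.012,0,0,0,0,0.012,0,0,0,0,0.01,0,0,0],
)

```text
t: 13.75
position: [0.498, 0.073, 0.0079]
tool_rot: [0.997, 0.076, -0.0, 0.0]
ft_force: [-5.5, -1.3, 10.0]
opening: 0.126
gripper_force: 30.0
```

Run:
```python
from h import *
st()
```

```text
t 13.75 U (np.float64(-207.3), np.float64(90.8)) z 0.0079 yaw 8.73 F [-5.5 -1.3 10. ] op 0.126 gf 30.001848936080933
```

>>> servo_tool(
  plan=[0,0.01,0,-0.0004,0,0,0.01,0,0,0,0,0.01,0,0,0,0,0.01,0,0,0,0,0.008,0,0,0,0,0.006,0,0,0,0,0.004,0,0,0,0,0.002,0,0,0],
)

```text
t: 14.42
position: [0.5571, 0.0821, 0.0081]
tool_rot: [0.997, 0.076, -0.0, 0.0]
ft_force: [-5.5, -0.7, 7.8]
opening: 0.129
gripper_force: 30.0
```

Run:
```python
from h import *
st()
```

```text
t 14.42 U (np.float64(-147.6), np.float64(90.8)) z 0.0081 yaw 8.72 F [-5.5 -0.7  7.8] op 0.129 gf 30.001460909843445
```

>>> servo_tool(
  plan=[0,0.002,0,-0.0002,0,0,0.002,0,0,0,0,0.002,0,0,0,0,0.002,0,0,0,0,0,0,0,0],
)

```text
t: 14.83
position: [0.5649, 0.0832, 0.0081]
tool_rot: [0.997, 0.076, 0.0, 0.0]
ft_force: [-0.2, -0.7, 3.1]
opening: 0.124
gripper_force: 30.0
```

>>> servo_tool(
  plan=[0,0.001,0,0,0,0,0.001,0,0,0,0,0,0,0,0],
)

```text
t: 15.08
position: [0.5666, 0.0835, 0.0081]
tool_rot: [0.997, 0.076, -0.0, 0.0]
ft_force: [-2.6, -0.5, 4.2]
opening: 0.127
gripper_force: 30.0
```

>>> servo_tool(
  plan=[0,0.001,0,0,0,0,0.001,0,0,0,0,0,0,0,0],
)

```text
t: 15.33
position: [0.5686, 0.0838, 0.0081]
tool_rot: [0.997, 0.076, -0.0, -0.0]
ft_force: [-2.4, -0.6, 4.4]
opening: 0.125
gripper_force: 30.0
```

Run:
```python
from h import *
st()
```

```text
t 15.33 U (np.float64(-135.9), np.float64(90.8)) z 0.0081 yaw 8.72 F [-2.4 -0.6  4.4] op 0.125 gf 30.000879764556885
```

>>> servo_tool(
  plan=[0,0.001,0,0,0,0,0.001,0,0,0,0,0,0,0,0],
)

```text
t: 15.58
position: [0.5706, 0.0841, 0.0081]
tool_rot: [0.997, 0.076, -0.0, 0.0]
ft_force: [-2.9, -0.7, 5.1]
opening: 0.127
gripper_force: 30.0
```

>>> servo_tool(
  plan=[0,0.001,0,0,0,0,0,0,0,0],
)

```text
t: 15.75
position: [0.5716, 0.0843, 0.0081]
tool_rot: [0.997, 0.076, -0.0, 0.0]
ft_force: [-3.0, -0.4, 5.8]
opening: 0.126
gripper_force: 30.0
```

>>> servo_tool(
  plan=[0,0.001,0,0,0,0,0,0,0,0],
)

```text
t: 15.92
position: [0.5724, 0.0844, 0.0081]
tool_rot: [0.997, 0.076, -0.0, 0.0]
ft_force: [-5.0, -0.9, 6.7]
opening: 0.125
gripper_force: 30.0
```

>>> servo_tool(
  plan=[0,0.001,0,0,0,0,0,0,0,0],
)

```text
t: 16.08
position: [0.5724, 0.0844, 0.0081]
tool_rot: [0.997, 0.076, -0.002, 0.0]
ft_force: [-16.6, -3.2, 12.9]
opening: 0.13
gripper_force: 30.0
```

>>> servo_tool(
  plan=[0,0.0005,0,0,0,0,0,0,0,0],
)

```text
t: 16.25
position: [0.5724, 0.0843, 0.0081]
tool_rot: [0.997, 0.076, -0.002, 0.0]
ft_force: [-20.0, -4.7, 16.8]
opening: 0.128
gripper_force: 30.0
```

>>> servo_tool(
  plan=[0,-0.001,0,-0.0004,0,0.35,0,0,0,0,0.35,0,0,0,0,0.35,0,0,0,0,0.35,-0.005,0,0,0,0.35,-0.015,0,0,0,0.35,-0.03,0,0,0,0.35,-0.03,0,-0.01,0],
)

```text
t: 16.92
position: [0.492, 0.0721, 0.0164]
tool_rot: [0.997, 0.076, -0.002, 0.0]
ft_force: [-0.4, -0.1, 0.1]
opening: 0.353
gripper_force: 0.0
```

>>> servo_tool(
  plan=[0.35,-0.03,0,-0.03,0,0.35,-0.02,0,-0.03,0,0.35,0,0,-0.03,0,0.35,0,0,0,0],
)

```text
t: 17.25
position: [0.4463, 0.0649, 0.1139]
tool_rot: [0.997, 0.076, 0.004, -0.0]
ft_force: [1.0, -0.0, 0.9]
opening: 0.353
gripper_force: 0.0
```

Run:
```python
from h import *
st()
d=cap('wrist'); save(d,'pics/w4.png'); np.savez('w4.npz',**d)
```

```text
t 17.25 U (np.float64(-259.7), np.float64(90.8)) z 0.1139 yaw 8.72 F [ 1.  -0.   0.9] op 0.353 gf 0.0
```

View pics/w4.png

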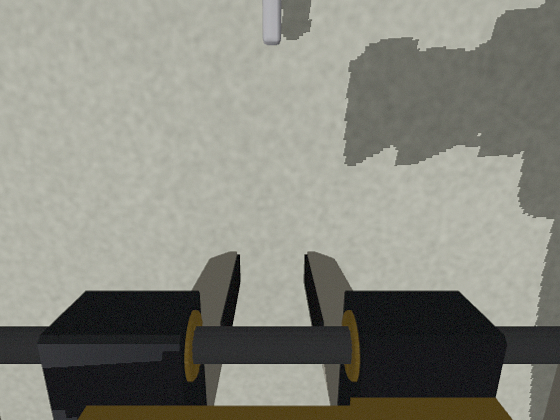

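>>> servo_tool(
  plan=[0.35,0,0.03,-0.03,0,0.35,0,0.04,0,0,0.35,0,0.04,0,0,0.35,0,0.04,0,0,0.35,0,0.04,0,0,0.35,0,0.04,0,0,0.35,0,0.03,0,0,0.35,0,0,0,0],
)

```text
t: 17.97
position: [0.4843, -0.1958, 0.1357]
tool_rot: [0.997, 0.074, -0.001, 0.0]
ft_force: [1.3, -0.2, 1.0]
opening: 0.352
gripper_force: 0.0
```

Run:
```python
from h import *
d=dict(np.load('w4.npz')); print('tip',U(ray(d,272,44,.03)))
d=cap('top'); c=d['color'][90:265,90:370,::-1]; cv2.imwrite('pics/t5.png',cv2.resize(c,None,fx=2.8,fy=2.8,interpolation=2))
np.savez('t5.npz',**d)
P=pts(d); z=P[...,2]; v,u=np.indices(z.shape); m=(u>180)&(u<370)&(v>90)&(v<235)&(z>.1)&(z<.165); print(rect(P[m][:,:2]))
st()
```

```text
tip (np.float64(-139.7), np.float64(90.5))
(array([717.3,  14.8]), array([183.3, 380.4]), 8.73, [[598.0, 189.0], [656.0, -187.0], [837.0, -159.0], [779.0, 217.0]])
t 18.02 U (np.float64(-261.8), np.float64(-170.6)) z 0.1357 yaw 8.53 F [ 0.5  0.1 -0.4] op 0.35 gf 0.0
```

View pics/t5.png

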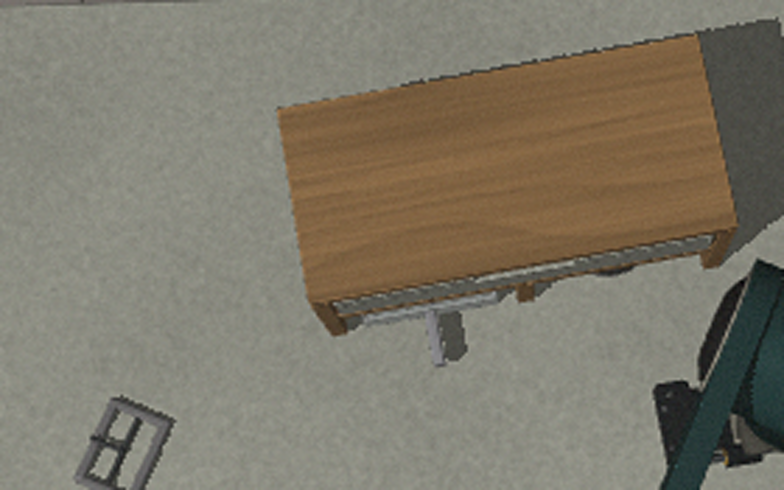

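The top view shows the drawer flush with the unit. The tray is square in the left bay, its pull straight out at about (437,340), and its tip measures within 2 mm of the batten-stop position.

```bash
python3 -c "
from rig import env
print(env.hand_in())"
```

```text
the job is handed in; nothing more can be done
None
```

The job is handed in: the drawer is shut, the tray sits squarely in the left bay against the batten, and all four buttons were in it when last visible, just before the slide under.

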